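Feed a transformer through the flap of a parts drop

TASK

Two salvaged parts wait on the two lanes of the parts drop. With the fingertips, push the transformer along its lane and through the hanging flap ahead of it until it slides down into the catch tray, then draw the hand back so that the flap falls shut again. Only push it, do not lift it; leave the motor, the other flap and the things on the bench alone.

Things in the scene. Friction and masses are not known exactly. Their poses are not given: they have to be found in the camera images.
- drop: Fixed grey sheet-metal parts drop, two lanes side by side. Origin on the bench under the plane of the shut flaps, midway between lanes; x = feed direction through the flaps, y towards the left lane, z up. Level slick deck 90 mm above the bench, x -170 to 30 mm. Lane centres at y +62.5 (left) and -62.5 mm (right), 116 mm wide, between rails 9 mm thick, 16 mm above the deck.
- sill_left (a point): Left lane's sill: middle of the deck's end edge, 30 mm past the flaps, at deck height. From it a slick 38 degree slope leads down to the tray: a part whose middle passes the sill tips and slides down by itself; short of it, it stays. The rails go on beside the upper slope to 100 mm past the flaps; in the flap plane posts 24 mm deep stand on them, 155 mm above the deck.
- sill_right (a point): The same for the right lane. Both slopes end in one catch tray: dark slick floor 6 mm above the bench, from 137 to 290 mm past the flap plane, 241 mm wide, walls 60 mm high.
- transformer: Small open-frame transformer, 84 mm long (x), 74 mm wide (y), 55 mm high, 0.45 to 0.8 kg: dark steel block core 84 x 56 x 46 mm with copper-coloured winding bulging on both y sides and a pale brown card with four small terminals on top. Origin at the centre of its underside, z up. It starts standing on the deck in the left or the right lane, lengthwise within 0.1 rad, its middle 72 to 90 mm before the flaps.
- transformer_center (a point): Middle of the transformer, 24 mm above its underside.
- motor: Small grey electric motor, a cylinder 54 mm in diameter and 70 mm long lying on a steel foot plate 70 x 60 mm, shaft towards the flaps, 59 mm high. Origin at the centre of its underside. Stands in the lane that the transformer is not in and must stay there.
- flap_left (a joint): Swing of the left lane's flap in rad: 0 hanging shut, grows as its lower edge is pushed in +x of the drop (stop at 1.45); it cannot swing towards the feed side. An aluminium plate of 0.15 kg, 108 mm wide, 4 mm thick, hung from the hinge pin; weight alone shuts it.
- flap_right (a joint): The same for the right lane's flap.
- flap_left_edge (a point): Middle of the lower edge of the left flap, 9 mm above the deck when shut. Above both lanes, in the flap plane, runs a fixed 10 mm hinge pin, its axis 145 mm above the deck. With the flap pushed up the way below the pin is open: fingers leaned to point forward and down (about 25 degrees off vertical) can follow the part as far as the pin and 10 mm past it.
- flap_right_edge (a point): Middle of the lower edge of the right flap, 9 mm above the deck when shut.
- speaker: Loudspeaker chassis lying on its rim on the bench, 124 mm in diameter, 66 mm high, origin at the centre of its underside; leave alone.
- magnet: Dark ring magnet lying flat on the bench, 72 mm outside, 32 mm hole, 16 mm high, origin at the centre of its underside; leave alone.
- jar: Jar with a steel cap standing on the bench, 64 mm in diameter, 85 mm high, origin at the centre of its underside; leave alone.

How it is judged:
By the outcome, as a careful person would: the job done as asked, in the order asked, and still so for the second after the job is handed in, with the robot touching nothing.
It also fails if it takes over 38 s, if anything falls off the work surface, if the arm or the gripper's body presses on something with over 40 N, if the wrist force passes 120 N, or if a joint passes its speed limit or range.

ROBOT

A 7-joint arm with a two-finger parallel gripper is mounted at the origin on the work surface. World frame = base frame: x ahead of the robot, y to its left, z up, the work surface at z = 0. Lengths are in m, angles in rad, forces in N, time in s.
With the tool pointing down it reaches from about 0.425 to 0.925 m from the base axis. Payload 6.8 kg.
Tool frame: the origin (TCP) lies midway between the tips of the shut fingers; the grasp point (between the pads) lies 19 mm behind it; z points along the fingers, x is the direction in which the jaws open and shut, and the axes are right-handed (so a half turn about z gives the same grasp; the last joint's range is limited). The gripper opens to 85 mm and grips with 20 to 120 N. Pads are 22 mm wide; open, the fingers measure 114 mm over their backs; the gripper's body (76 mm by 85 mm) begins 54 mm behind the grasp point. The pads swing forward as they close: fully open they stand 13 mm farther back than shut.
Start: joints at [-0.108, 0.477, 0.022, 1.555, -0.011, 1.109, -0.083], TCP at [0.675, 0, 0.231] pointing down, gripper open.
Joint ranges: [-2.96, 2.96], [-0.34, 2.1], [-1.41, 1.46], [0.24, 2.44], [-1.37, 4.51], [0.17, 1.92], [-2.96, 2.96]. Speed limits (rad/s): [2.39, 2.39, 3.14, 3.14, 3.14, 3.14, 3.14].

INTERFACE

Orientations are given as a unit quaternion [w, x, y, z].
In Python, from workcell import bot gives the robot as it stands. The module is installed in compiled form; this text tells all that it offers.
- The arm moves only by the tool send_rows, never from a script. Its argument "motion" is one flat list of numbers, 5 for each row, row after row: the shift along the tool's x, y, z in cm, then the turn about the tool's z in degrees, then the closure, from 0 (fully open) to 1 (shut). A call has 1 to 12 rows; each row is the pose to reach, as a shift and turn from the pose commanded when the call began, along the tool's axes at that moment; what a row does not reach only later rows make up. A row lasts 1/10 s, in which the tool goes at most 50 mm and 8.59 degrees, less where a joint would pass 70% of its speed; a pose out of reach is approached as far as the arm can. A call with a gripper value outside its range is refused whole. The fingers move at their own pace and stop on an object; the grip force is fixed at half the most. Time passes only in rows, so rows that repeat a pose let the fingers close. It gives the time, the measured TCP pose, the force and the opening at its end, in the units of the state.
- bot.read_state(): the state, without advancing time (a new reading comes with each control period).
- bot.read_camera(name): name is "scene" or "side" or "wrist"; returns a dict with "pixels" (420x560x3 uint8, red, green, blue), "fx", "fy", "cx", "cy" (pixels), "R" (3x3) and "t" (3): a world point X has camera coordinates R X + t; the wrist camera has in their place "hand_eye" (4x4, takes a point from camera to tool coordinates, whose origin is the TCP and whose axes are the tool frame's). Camera axes: x right, y down, z forward; pixel columns grow to the right and rows downward; lengths in m; the calibration is good to about 2 mm. A picture is of the moment at which its call begins: read the wrist's pose just before it. There is no depth.
- bot.sign_off(): hands the job in, once; it reports no verdict.
Trained networks look in a picture, given as the dict that the camera call returned (one of the last four; its "shot" number tells which), for a name from the list of things; names that differ only in an ending like _2 or _b are one class to them, and where a whole thing is asked for, a point or a joint stands for the part that bears it (a point fixed in the world has none). Each returns a list of dicts, best first, with "confidence" (0 to 1); they miss things now and then, are a little off and sometimes report something else, mostly with a low value. They report only what shows in the picture. A call takes as long as a camera call.
- bot.find_in(query, picture): "pixel" ([column, row] in pixels, amid what is visible of it).
The state is a dict: "t": time; "q": joint angles; "qd": joint speeds; "effort": joint torques, N m; "tcp_pos": TCP position; "tool_rot": TCP orientation; "wrist_force": force on the tool from outside, world axes, zero at the start; "ft_torque": the same for the moment, N m; "gripper_width": finger opening in m.
Only numpy, scipy, OpenCV 4.12 (cv2) and the standard library are available. Lean on these libraries where they do the work, as an engineer would, in place of code of your own. Each camera call takes 0.05 s, during which the arm holds its last target.

## Working session

There is one attempt and no reset: what is moved stays moved. The work goes in short steps, Python scripts to look and compute and a tool call to move; the robot and the scene stay as the last step left them, time stands still between calls to the robot, and variables do not carry over. Pictures are saved under pics/ and viewed, and the job is handed in when it is done.

Besides the shell and the picture viewer there is one more tool, called by a JSON object that holds its "op" and its "data", one argument or row to a line. send_rows: Moves the arm, as the interface text tells. Its arguments: {"type":"object","properties":{"motion":{"type":"array","items":{"type":"number"}}},"required":["motion"]}

```bash
mkdir -p pics; cat > h.py <<'E'
import numpy as np,cv2
from workcell import bot
def save(p,n): cv2.imwrite('pics/'+n,cv2.cvtColor(np.ascontiguousarray(p['pixels']),cv2.COLOR_RGB2BGR))
def ray(p,px):
    R=np.array(p['R']);t=np.array(p['t'])
    d=R.T@np.array([(px[0]-p['cx'])/p['fx'],(px[1]-p['cy'])/p['fy'],1]); return -R.T@t,d
def onz(p,px,z):
    c,d=ray(p,px); return c+d*(z-c[2])/d[2]
def proj(p,X):
    c=np.array(p['R'])@np.array(X)+np.array(p['t']); return [p['fx']*c[0]/c[2]+p['cx'],p['fy']*c[1]/c[2]+p['cy']]
E
python3 - <<'E'
from h import *
s=bot.read_state();print({k:np.round(v,3) for k,v in s.items()})
for n in ['scene','side']:
    p=bot.read_camera(n);save(p,n+'0.png')
    print(n,p['fx'],p['cx'],p['cy'],np.round(p['R'],3).tolist(),np.round(p['t'],3))
    for q in ['transformer','motor','flap_left','flap_right','drop','speaker','jar','magnet','flap_left_edge','flap_right_edge']:
        for r in bot.find_in(q,p)[:2]: print(q,np.round(r['pixel'],1),round(r['confidence'],2))
E
```

```text
{'t': np.float64(0.0), 'q': array([-0.108,  0.478,  0.022,  1.556, -0.012,  1.109, -0.083]), 'qd': array([ 0.001, -0.   , -0.001,  0.   ,  0.002,  0.001,  0.001]), 'effort': array([-1.0000e-03, -5.9644e+01,  1.6080e+00, -2.8119e+01,  1.2000e-02,
        9.0000e-03,  0.0000e+00]), 'tcp_pos': array([ 0.674, -0.   ,  0.23 ]), 'tool_rot': array([ 0.   ,  1.   ,  0.   , -0.001]), 'wrist_force': array([0.5  , 0.186, 0.419]), 'ft_torque': array([ 0.019, -0.025, -0.014]), 'gripper_width': np.float64(0.086)}
scene 442.0702128911101 276.2014166606091 205.09343864609622 [[0.419, 0.908, -0.009], [0.78, -0.365, -0.509], [-0.465, 0.207, -0.861]] [-0.234 -0.346  1.64 ]
transformer [275.2 212.8] 0.55
motor [313.6 195.6] 0.41
flap_left [331.8 198.1] 0.63
flap_right [288.1 236. ] 0.78
drop [335.  263.2] 0.66
speaker [393.9 180.4] 0.66
speaker [332.2 200.3] 0.22
magnet [130.3 258.2] 0.93
magnet [334.2 264.8] 0.35
flap_left_edge [330.6 203.2] 0.77
flap_left_edge [333.2 263.5] 0.65
flap_right_edge [287.2 231.4] 0.74
flap_right_edge [314.7 198.4] 0.21
side 457.9765112567916 278.422888125284 210.48101561896462 [[0.896, -0.444, 0.015], [-0.255, -0.542, -0.8], [0.363, 0.714, -0.599]] [-0.506  0.268  1.106]
transformer [277.4 219.5] 0.7
motor [256.8 200.8] 0.97
motor [312.7 405.3] 0.38
flap_left [274.9 173.1] 0.64
flap_right [300.4 193.7] 0.6
drop [294.7 213.7] 0.97
speaker [217.  178.4] 0.77
jar [404.3 354.3] 0.75
jar [272.5 173.3] 0.7
magnet [314.2 407.5] 0.71
magnet [298.8 193.3] 0.28
flap_left_edge [271.3 170.4] 0.59
flap_right_edge [300.7 193.1] 0.89
flap_right_edge [297.4 213.1] 0.75
```

View pics/scene0.png

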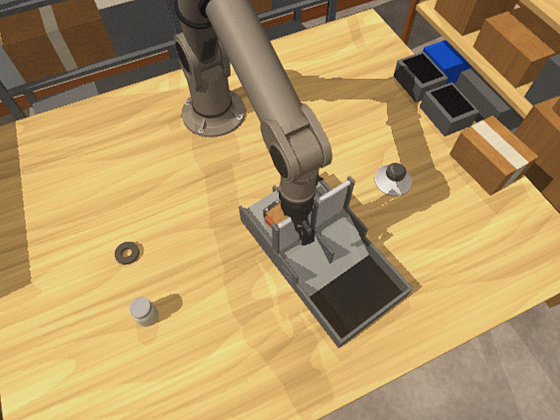

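View pics/side0.png

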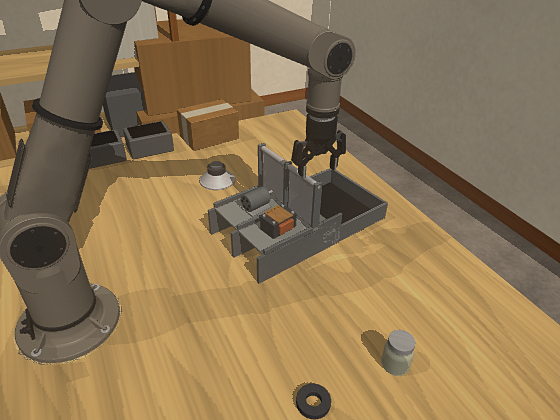

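```bash
python3 - <<'E'
import cv2
a=cv2.imread('pics/side0.png')[135:300,190:400];cv2.imwrite('pics/side0z.png',cv2.resize(a,None,fx=3.6,fy=3.6,interpolation=cv2.INTER_CUBIC))
a=cv2.imread('pics/scene0.png')[165:355,220:430];cv2.imwrite('pics/scene0z.png',cv2.resize(a,None,fx=3,fy=3,interpolation=cv2.INTER_CUBIC))
E
```

```text
(no output)
```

View pics/side0z.png

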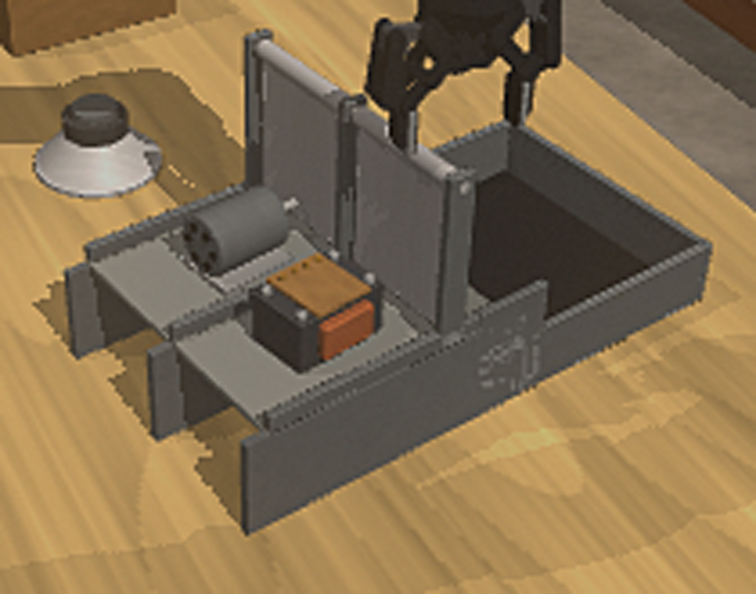

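View pics/scene0z.png

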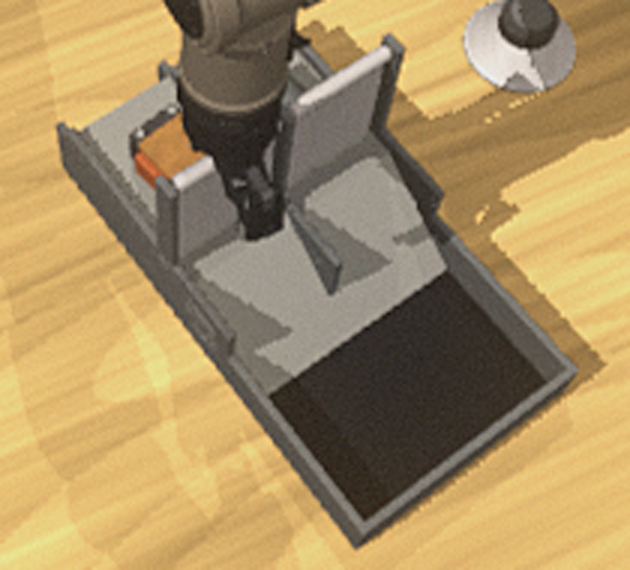

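```bash
cat > fit.py <<'E'
from h import *
from scipy.optimize import least_squares
side={(-170,-125,0):(250,533),(-170,-125,106):(250,440),(0,-125,245):(463,178),(0,0,245):(350,100),(0,125,245):(258,37),(294,-125,60):(709,243),(-170,4.5,0):(155,437)}
scene={(294,-125,60):(360,543),(294,125,60):(575,370),(0,-125,245):(167,183),(0,125,245):(393,42),(-170,-125,106):(64,127),(137,120.5,6):(445,272),(137,-120.5,6):(272,393)}
ps=bot.read_camera('side');pc=bot.read_camera('scene')
def W(v,X):
    c,s=np.cos(v[2]),np.sin(v[2]);X=np.array(X)/1000
    return [v[0]+c*X[0]-s*X[1],v[1]+s*X[0]+c*X[1],X[2]]
def f(v):
    r=[]
    for d,p,k,o in((side,ps,3.6,(190,135)),(scene,pc,3,(220,165))):
        for X,u in d.items(): r+=list(np.array(proj(p,W(v,X)))-np.array(u)/k-o)
    return np.array(r)
s=least_squares(f,[0.6,0,0],loss='soft_l1')
print(np.round(s.x,4));print(np.round(s.fun.reshape(-1,2),1))
v=s.x;c,si=np.cos(v[2]),np.sin(v[2])
def loc(P): d=P[:2]-v[:2]; return np.round(1000*np.array([c*d[0]+si*d[1],-si*d[0]+c*d[1]]),1)
# transformer from side pic, core top corners? base corners
for u,z in(((305,370),.09),((378,333),.09),((253,331),.09),((268,285),.145),((322,256),.145),((376,283),.145),((318,318),.145)):
    print(u,loc(onz(ps,np.array(u)/3.6+(190,135),z)))
print('tcp',loc(bot.read_state()['tcp_pos']))
E
python3 fit.py
```

```text
[0.6281 0.0778 0.1774]
[[ 4.  -3.3]
 [ 3.8 -7.1]
 [-0.8 -1.3]
 [ 0.7 -0.4]
 [-0.1 -1.1]
 [-0.6  0.4]
 [ 4.4 -3.1]
 [-0.4 -5.3]
 [-1.7 -0.4]
 [-1.3 -0.1]
 [-0.3 -0.5]
 [ 0.8 -0.9]
 [-0.4 -1.3]
 [-6.7  2.8]]
(305, 370) [-106.3  -87.5]
(378, 333) [-34.9 -84.6]
(253, 331) [-111.5  -27. ]
(268, 285) [-110.   -45.2]
(322, 256) [-55.8 -39.2]
(376, 283) [-43.3 -89.6]
(318, 318) [-103.2  -98.3]
tcp [ 32.5 -84.9]
```

```bash
cat > ov.py <<'E'
from fit import *
def lines():
    L=[]
    for y in(-129.5,-120.5,-4.5,4.5,120.5,129.5): L.append(((-170,y,106),(100,y,106)))
    for y in(-120.5,-4.5,4.5,120.5): L.append(((-170,y,90),(30,y,90)))
    L+=[((-170,-120.5,90),(-170,120.5,90)),((30,-120.5,90),(30,120.5,90)),((137,-120.5,6),(137,120.5,6)),((290,-120.5,60),(290,120.5,60)),((137,-120.5,60),(290,-120.5,60)),((137,120.5,60),(290,120.5,60)),((0,-125,235),(0,125,235)),((0,-125,90),(0,-125,245)),((0,0,90),(0,0,245)),((0,125,90),(0,125,245)),((-170,-129.5,0),(100,-129.5,0))]
    return L
def draw(p,k,o,n,v):
    a=cv2.cvtColor(np.ascontiguousarray(p['pixels']),cv2.COLOR_RGB2BGR);w,h=o[2],o[3]
    a=cv2.resize(a[o[1]:o[1]+h,o[0]:o[0]+w],None,fx=k,fy=k,interpolation=cv2.INTER_CUBIC)
    for A,B in lines():
        q=[tuple(int(x) for x in (np.array(proj(p,W(v,X)))-o[:2])*k) for X in(A,B)]
        cv2.line(a,q[0],q[1],(0,255,0),1)
    cv2.imwrite('pics/'+n,a)
if __name__=='__main__':
    draw(ps,3.6,(190,135,210,165),'ovs1.png',v);draw(pc,3,(220,165,210,190),'ovc1.png',v)
E
python3 ov.py >/dev/null
```

```text
(no output)
```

View pics/ovs1.png

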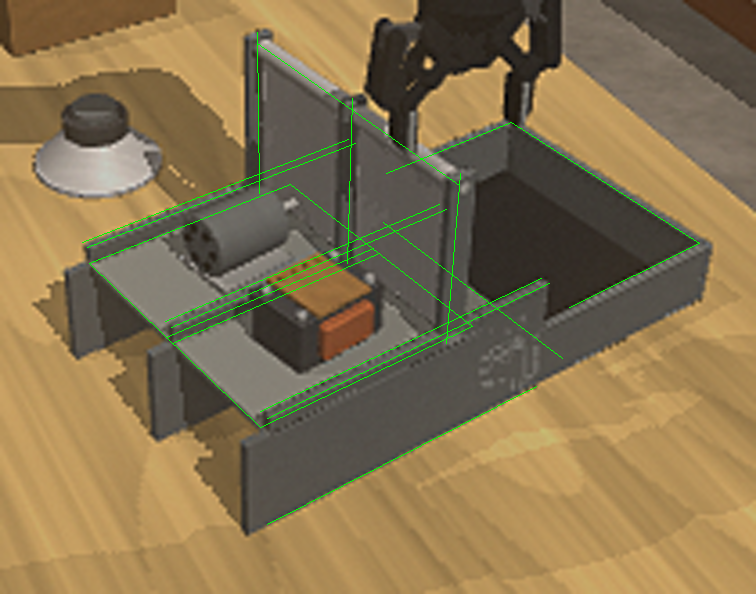

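View pics/ovc1.png

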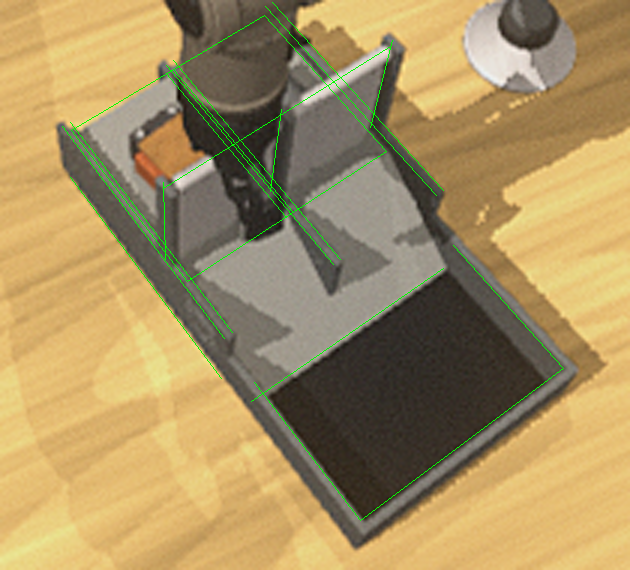

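{"op": "send_rows", "data": {
  "motion": [0,0,-4,0,0,0,0,-8,0,0,0,0,-8,0,0,-4,0.3,-8,-2,0,-8,0.6,-8,-4,0,-12,0.9,-8,-6,0,-16,1.2,-8,-8,0,-20,1.4,-8,-10,0,-22.9,1.5,-8,-10.2,0,-22.9,1.5,-8,-10.2,0,-22.9,1.5,-8,-10.2,0]
}}

```text
t: 2.4
tcp_pos: [0.4461, -0.015, 0.3117]
tool_rot: [0.0, 0.996, 0.089, 0.001]
wrist_force: [0.2, 0.4, 0.2]
gripper_width: 0.0853
```

```bash
python3 - <<'E'
from h import *
s=bot.read_state();print(s['t'],s['tcp_pos'],s['tool_rot'],s['q'],s['gripper_width'])
for n in ['scene','side','wrist']:
    p=bot.read_camera(n);save(p,n+'1.png')
    if n=='wrist':print(np.round(p['hand_eye'],3).tolist())
a=cv2.imread('pics/side1.png')[100:320,150:400];cv2.imwrite('pics/side1z.png',cv2.resize(a,None,fx=2.7,fy=2.7,interpolation=cv2.INTER_CUBIC))
E
```

```text
2.4 [ 0.44609942 -0.01504892  0.31172301] [2.32809369e-05 9.96048101e-01 8.88118424e-02 7.97501609e-04] [-8.23366476e-02  1.76320836e-02 -2.42402915e-02  1.96706322e+00
  5.48723540e-04  1.15530866e+00  7.10641600e-02] 0.08527036347036247
[[1.0, -0.001, 0.0, 0.001], [0.001, 0.961, 0.275, -0.071], [-0.0, -0.275, 0.961, -0.143], [0.0, 0.0, 0.0, 1.0]]
```

View pics/side1z.png

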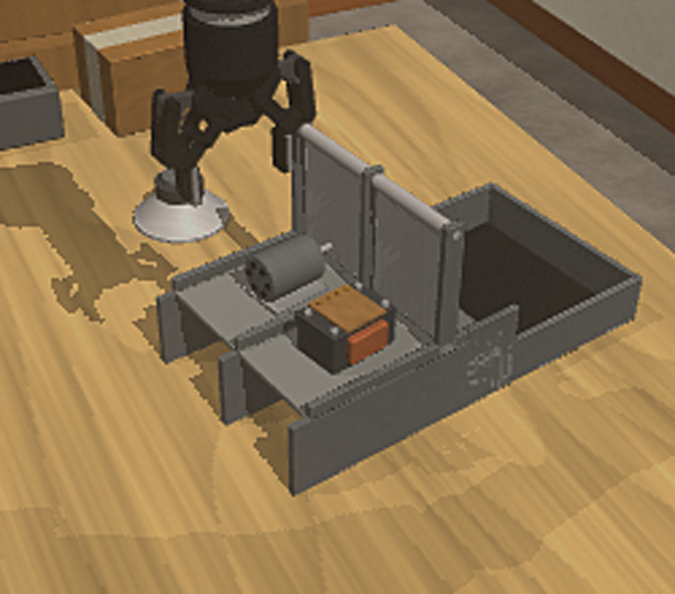

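View pics/wrist1.png

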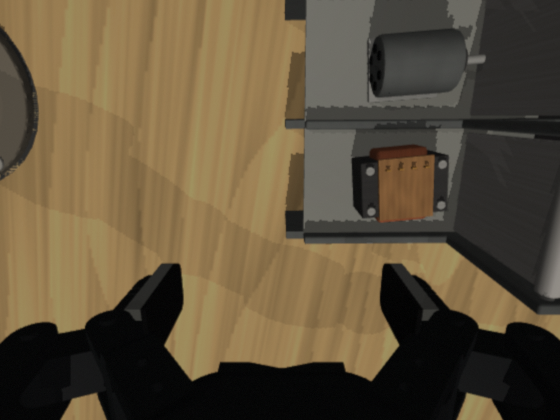

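View pics/scene1.png

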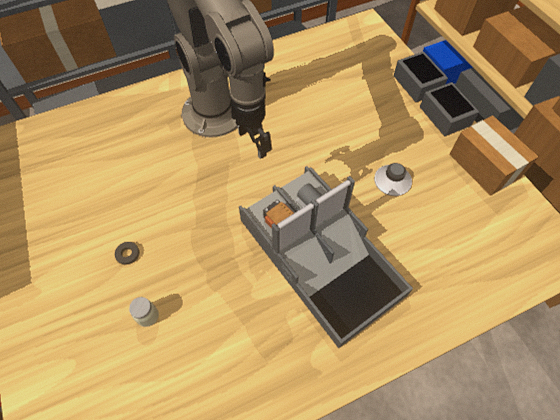

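```bash
cat > wr.py <<'E'
from h import *
from scipy.spatial.transform import Rotation as Ro
v=np.array([0.6281,0.0778,0.1774])
def wcam():
    s=bot.read_state();p=bot.read_camera('wrist')
    q=s['tool_rot'];T=np.eye(4);T[:3,:3]=Ro.from_quat([q[1],q[2],q[3],q[0]]).as_matrix();T[:3,3]=s['tcp_pos']
    M=np.linalg.inv(T@np.array(p['hand_eye']));p=dict(p);p['R']=M[:3,:3];p['t']=M[:3,3];return s,p
def loc(P):
    c,si=np.cos(v[2]),np.sin(v[2]);d=np.array(P)[:2]-v[:2]; return np.round(1000*np.array([c*d[0]+si*d[1],-si*d[0]+c*d[1]]),1)
E
python3 - <<'E'
from wr import *
s,p=wcam()
print(p['fx'],loc(s['tcp_pos']))
for u,z in(((305,60),.09),((305,180),.09),((375,119),.106),((375,128),.106),((375,235),.106),((354,158),.136),((361,216),.136),((448,153),.136),((452,212),.136)): print(u,loc(onz(p,u,z)))
E
```

```text
334.01612869225323 [-194.7  -59.2]
(305, 60) [-169.2   63.1]
(305, 180) [-166.8  -59.4]
(375, 119) [-98.7   6. ]
(375, 128) [-98.   -2.8]
(375, 235) [ -89.1 -118.2]
(354, 158) [-124.   -29.3]
(361, 216) [-113.6  -86.9]
(448, 153) [-35.4 -24.5]
(452, 212) [-23.4 -82.7]
```

{"op": "send_rows", "data": {
  "motion": [-0.8,0,3,0,0,-0.8,0,7,0,0,-0.8,0,11,0,0,-0.8,0,15,0,0,-0.8,0,18,0,0,-0.8,0,18,0,0]
}}

```text
t: 3.2
tcp_pos: [0.4357, -0.0165, 0.1278]
tool_rot: [-0.0, 0.996, 0.089, -0.004]
wrist_force: [0.0, 0.5, -0.3]
gripper_width: 0.0854
```

```bash
python3 - <<'E'
from wr import *
s,p=wcam();print(s['t'],s['tcp_pos'],loc(s['tcp_pos']),s['wrist_force']);save(p,'wrist2.png')
p=bot.read_camera('side');save(p,'side2.png')
a=cv2.imread('pics/side2.png')[120:300,150:370];cv2.imwrite('pics/side2z.png',cv2.resize(a,None,fx=3.3,fy=3.3,interpolation=cv2.INTER_CUBIC))
E
```

```text
3.2 [ 0.43571102 -0.01650248  0.12780494] [-206.   -58.9] [ 0.03704031  0.46676715 -0.30621236]
```

View pics/side2z.png

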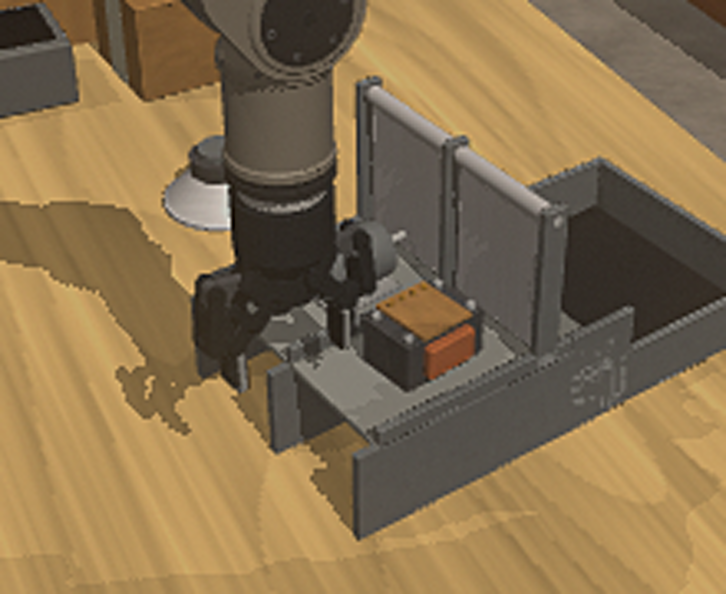

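View pics/wrist2.png

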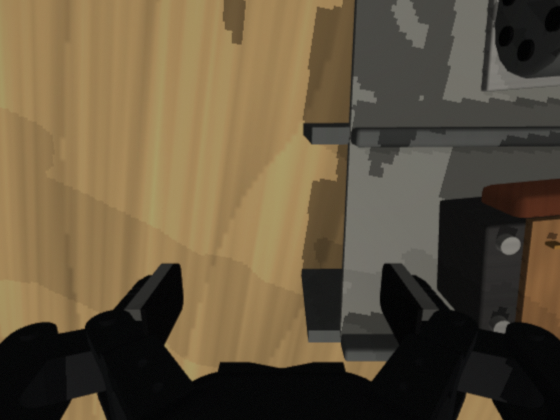

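{"op": "send_rows", "data": {
  "motion": [0,0,1.5,0,0,0,0,2.7,0,0,1,0,2.7,0,0,2,0,2.7,0,0,3,0,2.7,0,0,3.8,0,2.7,0,0,4.6,0,2.7,0,0,4.6,0,2.7,0,0]
}}

```text
t: 4.1
tcp_pos: [0.4852, -0.0079, 0.1047]
tool_rot: [-0.0, 0.996, 0.089, 0.001]
wrist_force: [-0.0, -0.6, -0.5]
gripper_width: 0.0856
```

```bash
python3 - <<'E'
from wr import *
s,p=wcam();print(s['t'],s['tcp_pos'],loc(s['tcp_pos']),s['wrist_force']);save(p,'wrist3.png')
p=bot.read_camera('side');save(p,'side3.png')
a=cv2.imread('pics/side3.png')[120:300,150:370];cv2.imwrite('pics/side3z.png',cv2.resize(a,None,fx=3.3,fy=3.3,interpolation=cv2.INTER_CUBIC))
E
```

```text
4.1 [ 0.48521088 -0.00787784  0.1046552 ] [-155.8  -59.1] [-0.00629323 -0.60449712 -0.50256429]
```

View pics/side3z.png

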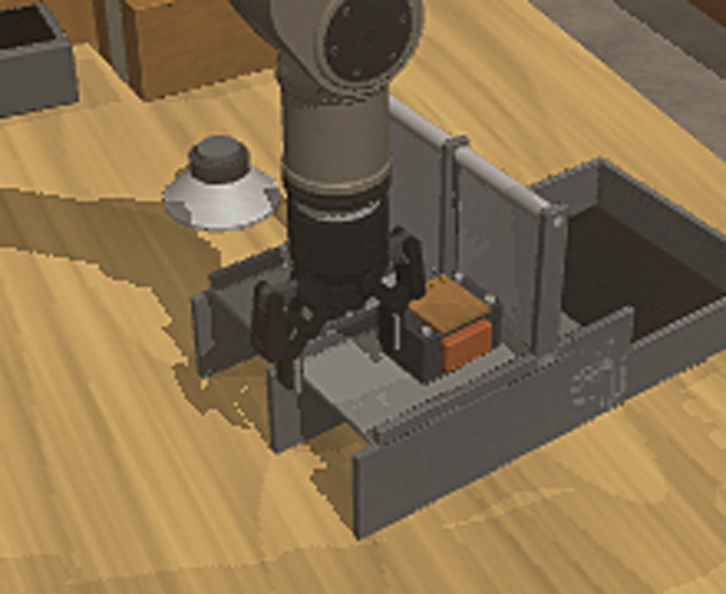

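View pics/wrist3.png

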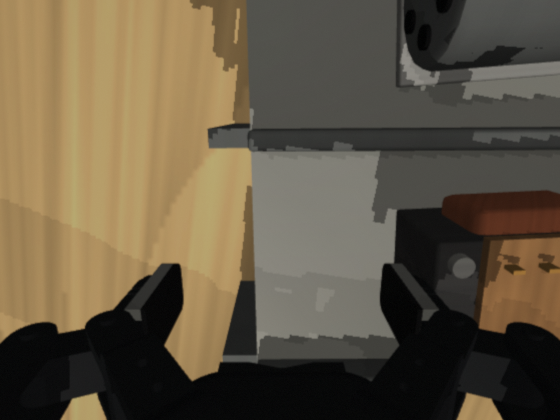

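```bash
python3 - <<'E'
from wr import *
p=bot.read_camera('side')
for u in((430,382),(413,388)): print(loc(onz(p,np.array(u)/3.3+(150,120),.09)))
for u in((427,340),): print(loc(onz(p,np.array(u)/3.3+(150,120),.136)))
print(bot.read_state()['tcp_pos'])
E
```

```text
[-89.1 -89.4]
[-104.9  -87.5]
[-93.4 -89.8]
[ 0.48358178 -0.00826908  0.10428871]
```

{"op": "send_rows", "data": {
  "motion": [0.8,0,0,0,0,1.6,0,0,0,0,2.4,0,0,0,0,3.2,0,0,0,0,4,0,0,0,0,4.8,0,0,0,0,5.6,0,0,0,0,6.4,0,0,0,0,7,0,0,0,0,7,0,0,0,0]
}}

```text
t: 5.25
tcp_pos: [0.5539, 0.0045, 0.1046]
tool_rot: [-0.0, 0.996, 0.089, 0.001]
wrist_force: [-0.5, -0.1, 0.0]
gripper_width: 0.085
```

```bash
python3 - <<'E'
from wr import *
s,p=wcam();print(s['t'],s['tcp_pos'],loc(s['tcp_pos']),s['wrist_force']);save(p,'wrist4.png')
for n,o in(('side',(120,300,180,400)),('scene',(150,350,200,420))):
    p=bot.read_camera(n);save(p,n+'4.png')
    a=cv2.imread(f'pics/{n}4.png')[o[0]:o[1],o[2]:o[3]];cv2.imwrite(f'pics/{n}4z.png',cv2.resize(a,None,fx=3,fy=3,interpolation=cv2.INTER_CUBIC))
E
```

```text
5.25 [0.55388108 0.00448196 0.10460092] [-86.  -59.1] [-0.53538101 -0.11369461  0.01081429]
```

View pics/side4z.png

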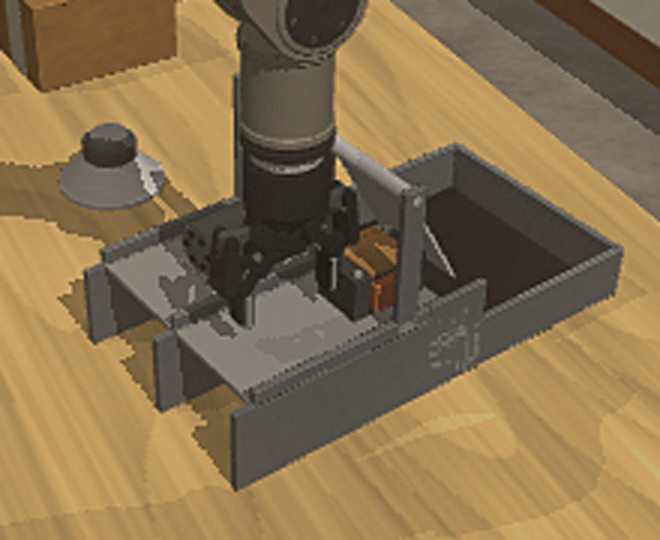

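View pics/scene4z.png

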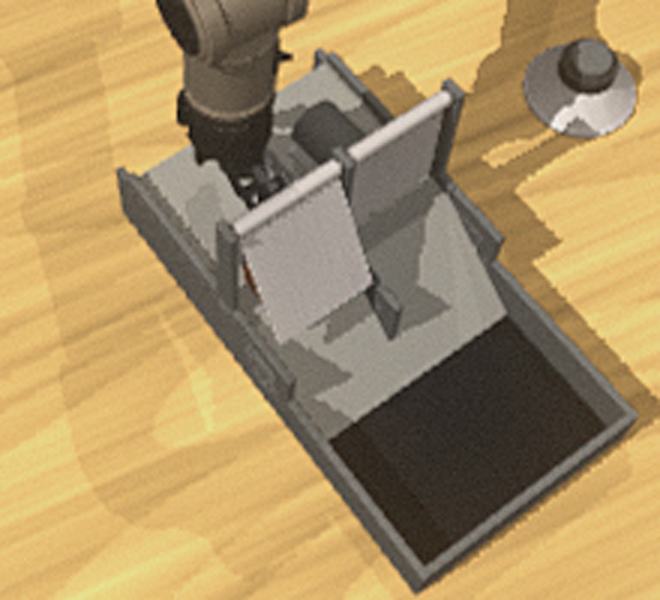

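View pics/wrist4.png

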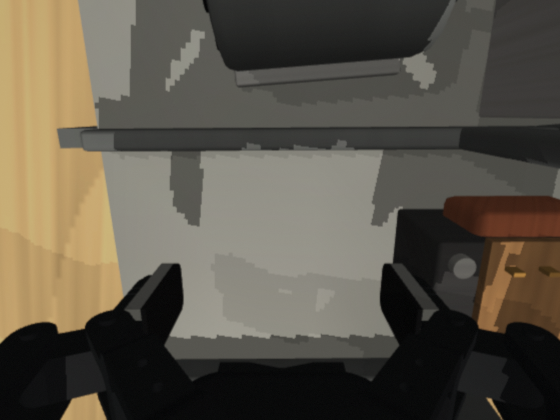

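{"op": "send_rows", "data": {
  "motion": [0.7,0,0,0,0,1.3,0,0,0,0,1.9,0,0,0,0,2.3,0,0,0,0,2.3,0,0,0,0,2.3,0,0,0,0,2.3,0,0,0,0]
}}

```text
t: 6.1
tcp_pos: [0.5751, 0.0083, 0.1042]
tool_rot: [-0.0, 0.996, 0.089, 0.0]
wrist_force: [0.2, 0.3, 0.3]
gripper_width: 0.0852
```

```bash
python3 - <<'E'
from wr import *
s,p=wcam();print(s['t'],s['tcp_pos'],loc(s['tcp_pos']),s['wrist_force']);save(p,'wrist5.png')
for n,o in(('side',(120,300,180,400)),('scene',(150,350,200,420))):
    p=bot.read_camera(n);save(p,n+'5.png')
    a=cv2.imread(f'pics/{n}5.png')[o[0]:o[1],o[2]:o[3]];cv2.imwrite(f'pics/{n}5z.png',cv2.resize(a,None,fx=3,fy=3,interpolation=cv2.INTER_CUBIC))
E
```

```text
6.1 [0.57510915 0.00826706 0.10420392] [-64.4 -59.1] [0.22773345 0.31470937 0.29714472]
```

View pics/side5z.png

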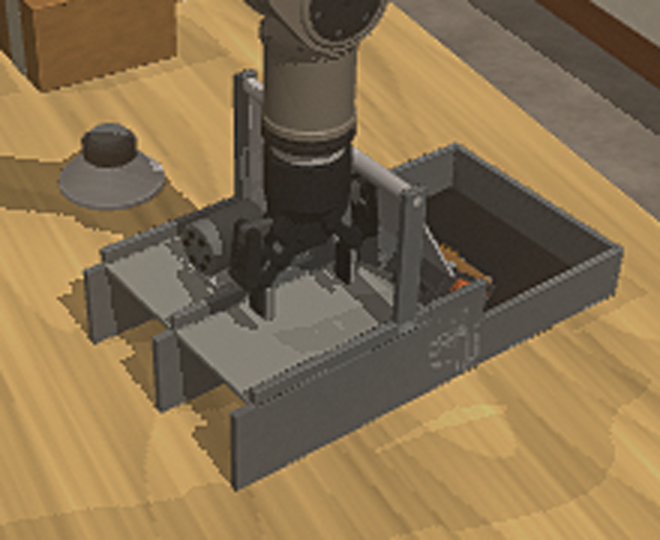

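View pics/scene5z.png

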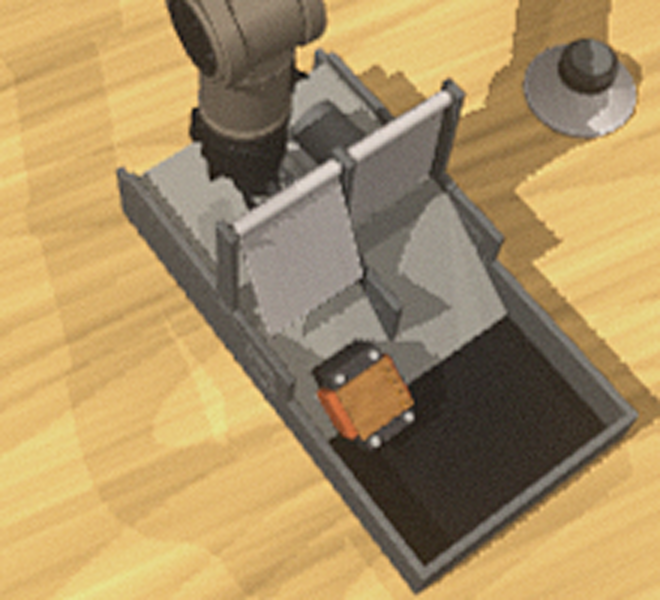

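{"op": "send_rows", "data": {
  "motion": [-1,0,0,0,0,-2,0,0,0,0,-3.5,0,0,0,0,-5,0,0,0,0,-6.5,0,0,0,0,-8,0,0,0,0,-9.5,0,0,0,0,-11,0,0,0,0,-12.5,0,0,0,0,-13.5,0,0,0,0,-13.5,0,0,0,0,-13.5,0,0,0,0]
}}

```text
t: 7.45
tcp_pos: [0.4425, -0.0157, 0.1046]
tool_rot: [-0.0, 0.996, 0.089, 0.001]
wrist_force: [0.5, -0.2, 0.1]
gripper_width: 0.0855
```

{"op": "send_rows", "data": {
  "motion": [0,0,-3,0,0,0,0,-7,0,0,0,0,-11,0,0,0,0,-15,0,0,0,0,-15,0,0,0,0,-15,0,0,0,0,0,-15,0,0,0,0,-15,0,0,0,0,-15,0]
}}

```text
t: 8.35
tcp_pos: [0.4415, -0.0156, 0.1019]
tool_rot: [-0.0, 0.976, 0.22, -0.0]
wrist_force: [1.1, 0.0, -0.7]
gripper_width: 0.0855
```

```bash
python3 - <<'E'
from wr import *
s,p=wcam();print(s['t'],s['tcp_pos'],loc(s['tcp_pos']),s['wrist_force']);save(p,'wrist6.png')
for n,o in(('side',(120,300,180,400)),('scene',(150,350,200,420))):
    p=bot.read_camera(n);save(p,n+'6.png')
    a=cv2.imread(f'pics/{n}6.png')[o[0]:o[1],o[2]:o[3]];cv2.imwrite(f'pics/{n}6z.png',cv2.resize(a,None,fx=3,fy=3,interpolation=cv2.INTER_CUBIC))
    for q in('transformer','motor','flap_right_edge'): print(n,q,[(np.round(r['pixel']),round(r['confidence'],2)) for r in bot.find_in(q,p)[:2]])
E
```

```text
8.35 [ 0.44149233 -0.01564707  0.10191813] [-200.2  -59. ] [ 1.1164091   0.034469   -0.67568618]
side transformer [(array([341., 209.]), 0.73), (array([301., 190.]), 0.71)]
side motor [(array([266., 196.]), 0.6)]
side flap_right_edge [(array([302., 190.]), 0.78)]
scene transformer [(array([328., 290.]), 0.85)]
scene motor [(array([303., 197.]), 0.83)]
scene flap_right_edge []
```

View pics/side6z.png

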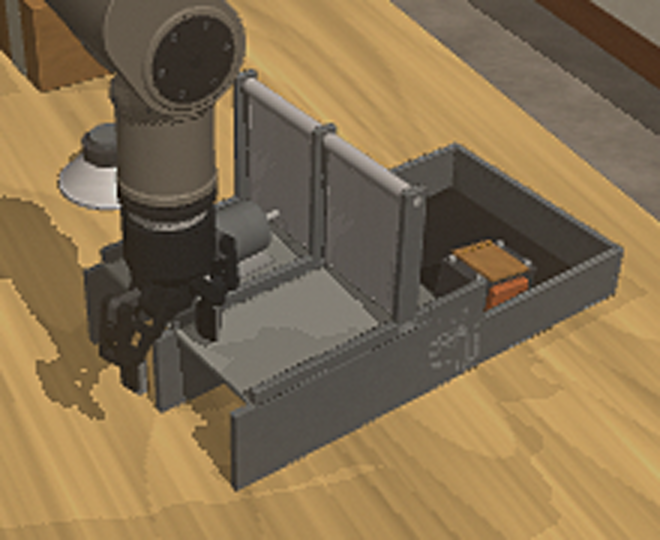

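View pics/scene6z.png

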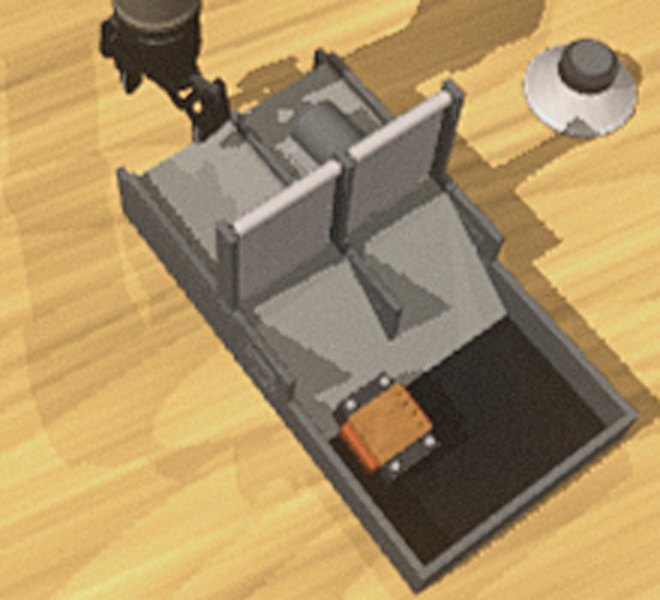

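{"op": "send_rows", "data": {
  "motion": [-0.5,0,-3,0,0,-0.5,0,-6,0,0,-0.5,0,-10,0,0,-0.5,0,-14,0,0,-0.5,0,-14,0,0,-0.5,0,-14,0,0]
}}

```text
t: 9.4
tcp_pos: [0.4384, -0.0178, 0.2463]
tool_rot: [0.0, 0.976, 0.218, 0.002]
wrist_force: [0.2, -0.7, -0.4]
gripper_width: 0.0854
```

```bash
python3 - <<'E'
from wr import *
s,p=wcam();print(s['t'],s['tcp_pos'],s['wrist_force']);save(p,'wrist7.png')
p=bot.read_camera('scene');save(p,'scene7.png')
for u in((380,382),(349,406),(430,440),(395,467)): print(loc(onz(p,np.array(u)/3+(200,150),.056)))
ps=bot.read_camera('side');save(ps,'side7.png')
for u in((500,242),(452,259),(530,264),(487,284)): print('s',loc(onz(ps,np.array(u)/3+(180,120),.056)))
for n,o in(('side',(120,300,180,400)),('scene',(150,350,200,420))):
    a=cv2.imread(f'pics/{n}7.png')[o[0]:o[1],o[2]:o[3]];cv2.imwrite(f'pics/{n}7z.png',cv2.resize(a,None,fx=3,fy=3,interpolation=cv2.INTER_CUBIC))
E
```

```text
9.4 [ 0.43837787 -0.01779102  0.24634839] [ 0.15241571 -0.71711999 -0.41766158]
[135.8 -42.8]
[137.9 -81. ]
[206.6 -40.3]
[208.  -82.4]
s [206.  -41.1]
s [145.1 -34.5]
s [204.4 -87.1]
s [145.5 -86.5]
```

View pics/side7z.png

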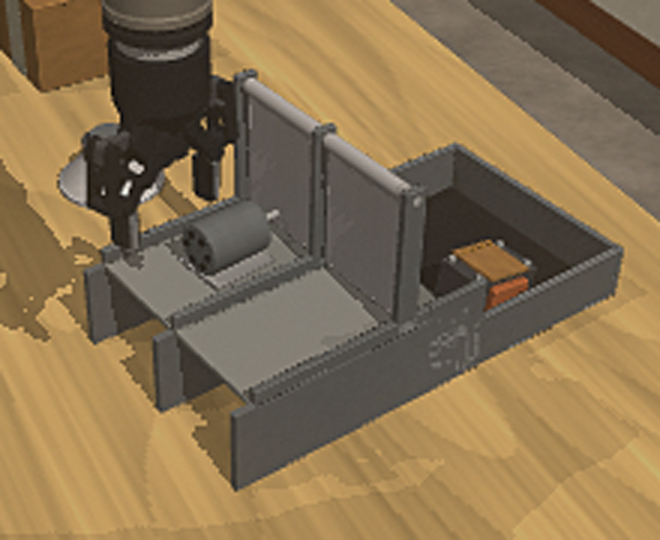

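View pics/scene7.png

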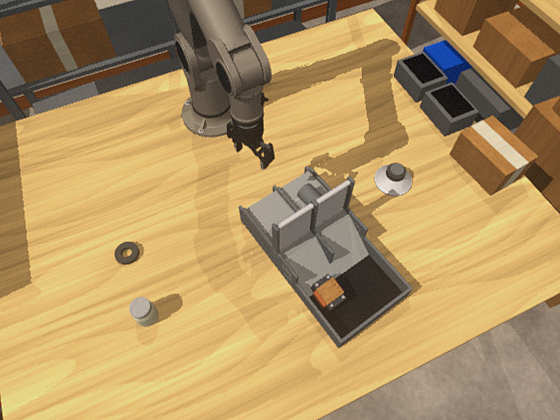

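View pics/wrist7.png

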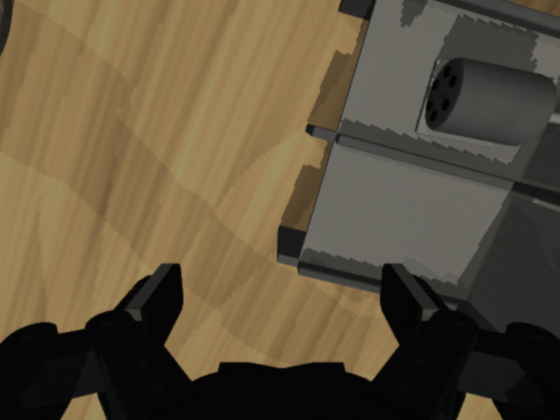

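```bash
python3 -c "
from workcell import bot
print(bot.sign_off())"
```

```text
the job is handed in; nothing more can be done
None
```

I pushed the transformer with the tip of the opened front finger, along the right lane and through its flap. It passed the sill, slid down into the catch tray by itself, and I handed the job in.

- **Transformer:** the last pictures show it in the tray, at rest between the last two looks. I measured its middle at about 170–175 mm past the flaps, with its rear end close to the foot of the slope. That means the rear may still be just touching the foot. The pictures are too coarse to tell, though it looks level.
- **Flaps and other things:** the right flap hangs shut. The motor is still in its lane, and in the overview picture the left flap, speaker, magnet and jar look untouched.
- **Robot:** the hand is clear of everything. Force readings at the end of each move stayed around 1 N, and my last reading was at about 9.4 s.
- **A slip:** while retreating, I entered one row of numbers wrongly. The hand went back down and turned 15 degrees behind the lane. The readings and pictures showed no contact, and I then raised it clear.

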